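# Set the hold-down screw to a setting blade

### The arm

A 6-joint arm with a two-finger parallel gripper is mounted at the origin on the work surface. World frame = base frame: x ahead of the robot, y to its left, z up, the work surface at z = 0. Lengths are in m, angles in rad, forces in N, time in s.
With the tool pointing down it reaches from about 0.4 to 0.925 m from the base axis. Payload 3.4 kg.
Tool frame: the origin (TCP) lies midway between the tips of the shut fingers; the grasp point (between the pads) lies 19 mm behind it; z points along the fingers, y is the line along which they close (so a half turn about z gives the same grasp; the last joint's range is limited). The gripper opens to 85 mm and grips with 20 to 120 N. Pads are 22 mm wide; open, the fingers measure 114 mm over their backs; the gripper's body (76 mm by 85 mm) begins 54 mm behind the grasp point. The pads swing forward as they close: fully open they stand 13 mm farther back than shut.
Start: joints at [-0.073, 0.307, 1.506, -0, 1.328, -0.073], TCP at [0.575, -0, 0.231] pointing down, gripper open.
Joint ranges: [-3.12, 3.12], [-1.05, 2.28], [0.14, 2.33], [-1.42, 4.57], [0.1, 2.73], [-2.68, 2.68]. Speed limits (rad/s): [2.57, 2.57, 3.14, 3.14, 3.14, 3.14].

### API

Orientations are given as [roll, pitch, yaw] about the fixed x, y, z axes, in that order (R = Rz(yaw) Ry(pitch) Rx(roll)).
In Python, from workcell import robot gives the robot as it stands.
- The arm moves only by the shell command python3 -m creep 'ROWS'. ROWS is JSON, a list of rows, each an object of numbers: "dx", "dy", "dz": the shift along the tool's x, y, z in units of 50 mm (1.0 is 50 mm); "ax", "ay", "az": the turn, a rotation vector about the tool's x, y, z in units of 8 degrees (1.0 is 8 degrees); "gripper": the finger opening in mm, from 0 to 85.4. A call has 1 to 5 rows; each row is the pose to reach, as a shift and turn from the pose commanded when the call began, along the tool's axes at that moment; what a row does not reach only later rows make up. A row lasts 1/8 s, in which the tool goes at most 62.5 mm and 10.7 degrees, less where a joint would pass 70% of its speed; a pose out of reach is approached as far as the arm can. A call with a gripper value outside its range is refused whole. The fingers move at their own pace and stop on an object; the grip force is fixed at half the most. Time passes only in rows, so rows that repeat a pose let the fingers close. It gives the time, the measured TCP pose, the force, the opening and the grip force at its end, in the units of the state.
- robot.get_state(): the state, without advancing time (a new reading comes with each control period).
- robot.get_image(name): name is "scene" or "side" or "wrist"; returns (picture, depth): 480x640x3 uint8, red, green, blue; 480x640 float32, m along the optical axis (not along the pixel's ray), 0 where there is no reading.
- robot.camera_params(name): a dict with "camera_matrix" (3x3 intrinsics, pixels), "R" (3x3) and "t" (3): a world point X has camera coordinates R X + t. Camera axes: x right, y down, z forward; pixel columns grow to the right and rows downward; lengths in m; the calibration is good to about 2 mm. The wrist camera is an equidistant fisheye: a pixel r from the principal point sees the ray r / f radians off the axis. A picture is of the moment at which its call begins: read the wrist's pose just before it. camera_params takes no time and is no camera call; for the wrist camera it gives the pose at the moment of the call.
- robot.hand_in(): hands the job in; it is judged then, once.
The state is a dict: "time_s": time; "joint_positions": joint angles; "qvel": joint speeds; "joint_torque": joint torques, N m; "tcp_pos": TCP position; "orientation": TCP orientation; "contact_force": force on the tool from outside, world axes, zero at the start; "moment": the same for the moment, N m; "finger_gap": finger opening in m; "grasp_force": force on a finger pad.
Only numpy, scipy, OpenCV 4.12 (cv2) and the standard library are available. Lean on these libraries where they do the work, as an engineer would, in place of code of your own. Each camera call takes 0.05 s, during which the arm holds its last target. There are 200 camera calls.

### The job

Lay the wooden-handled setting blade flat on the bed of the iron C-frame hold-down so that the middle of its steel blade is under the screw's tip, and let go of it. Then turn the tee handle clockwise until the blade in the gap just drags, nipped lightly with about 15 newtons and never hard, and leave it nipped there with your hand off. Do not disturb the other things on the bench.

Things in the scene. Friction and masses are not known exactly. Their poses are not given: they have to be found in the camera images.
- frame: Fixed grey cast-iron C-frame hold-down. Origin: on the screw's vertical axis at bench level, z up. Foot plate and bed: y from -55 to 120 mm; plate 110 mm wide in x, 16 mm high. Column 56 mm wide in x at y = 70 to 120 mm. The throat is open to -y, -x and +x. The overhanging arm, 46 mm wide, reaches to y = -28 mm, from 84 to 110 mm above the bench.
- bed (a point): Point on the bed's flat steel top face under the screw tip, on the screw axis, 40 mm above the bench; axes as the frame's. Bed 75 mm wide in x. The screw's tip is a flat steel disc of 24 mm diameter. How far it stands out of the screw is not known: at the start it hangs 7.5 to 15 mm above the bed, so 1.5 to 9 mm above the top of an inserted blade.
- nut (a point): Centre of the fixed nut collar's top on the arm, on the screw axis, 115 mm above the bench; collar radius 22 mm, its underside 79 mm above the bench. The thread sinks tee handle and tip by 4 mm per radian turned clockwise seen from above, with about 1 rad left anticlockwise and 5 clockwise at the start; it stays where left. Turning freely takes about 0.11 N m.
- screw: Steel tee handle of the adjusting screw: upright bar 100 mm long (own x), 14 mm thick (y), 30 mm high; origin at its centre on the screw axis, about 147 mm above the bench. The tip turns with it on a spring of 8 N/mm: from the touch on, nip grows about 32 N per radian, moment in turning about 0.1 N m per 10 N. A blade that just drags is nipped with 7 to 25 N; 40 N spoils the spring.
- gauge: Setting blade (the gauge), about 220 g, loose: a flat steel blade 90 mm long, 30 mm wide and 6 mm thick with a straight wooden handle 120 mm long, 24 mm wide and 26 mm high, undersides flush, lying flat. Origin: on the underside below the middle of the blade; its y runs along the tool: blade from y = -45 to +45 mm, handle from y = -165 to -45 mm (handle middle at y = -105 mm), z up.
- file: Bystander: dark file with a wooden handle, 270 mm long, up to 26 mm wide and 22 mm high; origin on the bench under its middle, its y along the file.
- tin: Bystander: upright steel tin, 68 mm across and 85 mm high; origin at its underside.
- hammer: Bystander: hammer lying on the bench, its x along the handle towards the head; origin near the middle of the handle, at bench level.
- stone: Bystander: grey sharpening stone 50 x 150 x 28 mm lying flat; origin under its centre, its y along its length.
There are look-alikes about, which are no part of the job. Of the things like the gauge, leave any that is pink; of the rest the smaller one is meant.

How it is judged:
By the outcome, as a careful person would: the job done as asked, in the order asked, and still so for the second after the job is handed in, with the robot touching nothing.
It also fails if it takes over 69 s, if anything falls off the work surface, if the arm or the gripper's body presses on something with over 40 N, if the wrist force passes 120 N, or if a joint passes its speed limit or range.

## Working session

There is one attempt and no reset: what is moved stays moved. The work goes in short steps, Python scripts to look and compute and a shell command to move; the robot and the scene stay as the last step left them, time stands still between calls to the robot, and variables do not carry over. Pictures are saved under pics/ and viewed, at most 10 in all, crops included, and the job is handed in when it is done.

```bash
mkdir -p pics; ls; cat > h.py <<'E'
import numpy as np, cv2
from workcell import robot
def grab(n,f):
    p=robot.camera_params(n); im,d=robot.get_image(n)
    cv2.imwrite(f'pics/{f}.png',im[:,:,::-1]); np.savez(f'{f}.npz',im=im,d=d,K=p['camera_matrix'],R=p['R'],t=p['t'])
def load(f): return np.load(f'{f}.npz')
def pts(f):
    """world point per pixel from depth (pinhole)"""
    z=load(f);K=z['K'];v,u=np.mgrid[0:480,0:640]
    c=np.stack([(u-K[0,2])/K[0,0]*z['d'],(v-K[1,2])/K[1,1]*z['d'],z['d']],-1)
    return (c-z['t'])@z['R']
def ray(f,u,v,h):
    z=load(f);K=z['K'];d=z['R'].T@np.array([(u-K[0,2])/K[0,0],(v-K[1,2])/K[1,1],1]);o=-z['R'].T@z['t']
    return o+d*(h-o[2])/d[2]
E
python3 - <<'E'
from h import *
grab('scene','s0');grab('side','d0')
for n in('s0','d0'):
    z=load(n);print(z['K'],-z['R'].T@z['t'],z['R'][2])
s=robot.get_state();print(s['orientation'],s['tcp_pos'],s['time_s'])
E
```

```text
pics
[[480.46438755   0.         313.74958099]
 [  0.         480.46438755 237.08505239]
 [  0.           0.           1.        ]] [1.40181122 0.40164519 0.7865333 ] [-0.7206941  -0.34011753 -0.60408615]
[[624.20793085   0.         310.61914557]
 [  0.         624.20793085 243.93825048]
 [  0.           0.           1.        ]] [0.37869763 0.81732542 0.94820989] [ 0.18033385 -0.66021912 -0.72910247]
[-3.13976023e+00 -1.00643935e-04  1.57082758e+00] [5.74361099e-01 8.44338974e-06 2.30489119e-01] 0.1
```

View pics/s0.png

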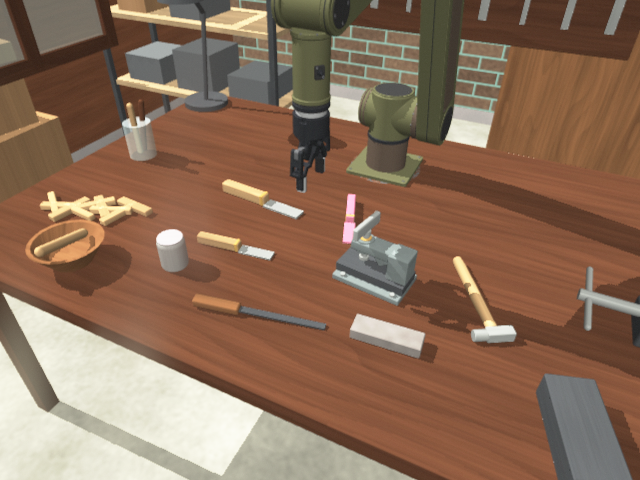

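View pics/d0.png

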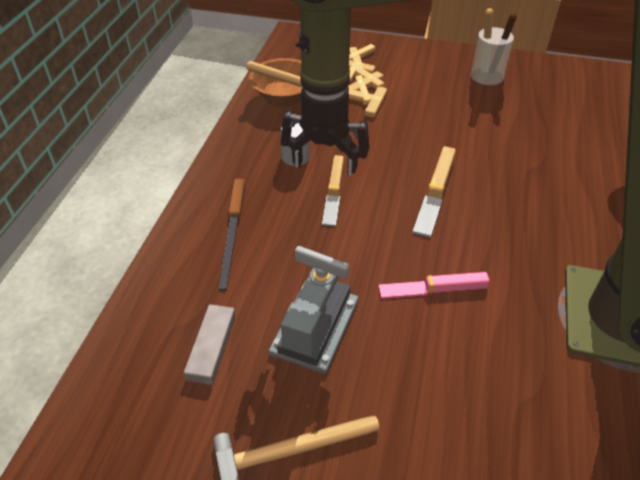

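Scene: three blade-like tools: small yellow-handled one at (235,246), a larger one at (262,198), a pink one at (350,218). In the side view they are at (333,190), (435,190) and (433,285). The C-frame is at (378,265) in scene and (318,320) in side. The non-pink smaller one at scene (235,246) should be the gauge, so I'll measure its length and confirm it in a crop.

```bash
python3 - <<'E'
from h import *
# tools: pixels above bench by depth, in boxes
for n,boxes in(('s0',{'small':(190,225,282,268),'large':(215,175,308,222)}),('d0',{'small':(318,150,352,232),'large':(408,140,462,242)})):
    P=pts(n);im=load(n)['im'].astype(int)
    for k,(a,b,c,d) in boxes.items():
        sub=P[b:d,a:c];I=im[b:d,a:c]
        R_,G,B=I[...,0],I[...,1],I[...,2]
        hand=(R_>150)&(G>110)&(B<G-40)&(sub[...,2]<.06); bl=(abs(R_-B)<40)&(B>120)&(sub[...,2]<.06)
        for nm,m in(('handle',hand),('blade',bl)):
            m=m.astype(np.uint8);nn,l,st,_=cv2.connectedComponentsWithStats(m);i=1+st[1:,4].argmax();q=sub[l==i]
            r=cv2.minAreaRect((q[:,:2]*1000).astype(np.float32))
            print(n,k,nm,len(q),np.median(q[:,2]).round(4),np.round(r[0],1),np.round(r[1],1),round(r[2],1))
# frame & handle clouds
P=np.concatenate([pts('s0')[200:305,325:425].reshape(-1,3),pts('d0')[240:372,262:362].reshape(-1,3)])
for lo,hi in((.134,.17),(.112,.12),(.103,.112),(.036,.043),(.012,.02)):
    q=P[(P[:,2]>lo)&(P[:,2]<hi)]
    r=cv2.minAreaRect((q[:,:2]*1000).astype(np.float32));print(lo,len(q),q[:,2].max().round(3),np.round(r[0],1),np.round(r[1],1),round(r[2],1))
im=cv2.imread('pics/s0.png');dd=cv2.imread('pics/d0.png')
cv2.imwrite('pics/c1.png',np.hstack([cv2.resize(im[165:285,180:320],None,fx=3,fy=3,interpolation=2)[:360],cv2.resize(dd[230:380,250:400],(360,360),interpolation=2)]))
E
```

```text
s0 small handle 370 0.0247 [ 592.1 -262.1] [ 60.7 141.4] 6.3
s0 small blade 306 0.0053 [ 587.6 -146.5] [46.5 91.7] 6.9
s0 large handle 584 0.0295 [ 351.3 -332.8] [197.9  82.1] 84.7
s0 large blade 369 0.0073 [ 379.8 -178.3] [120.7  58.4] 84.3
d0 small handle 363 0.0273 [ 608.  -250.2] [ 24.4 125.1] 6.7
d0 small blade 404 0.0073 [ 595.2 -146. ] [31.1 93.5] 7.4
d0 large handle 619 0.0346 [ 376.9 -335.5] [199.6  36.3] 85.0
d0 large blade 692 0.0088 [ 389.1 -177.7] [122.7  39.3] 84.6
0.134 1259 0.167 [548.7 131.4] [ 20.6 102.5] 76.3
0.112 697 0.12 [552.8 184.7] [128.9  52.3] 80.5
0.103 1985 0.112 [552.4 178.1] [145.   57.9] 80.5
0.036 1833 0.043 [553.4 160.9] [178.   77.8] 82.9
0.012 1527 0.02 [516.8 106.4] [334.8 176.6] 56.4
```

View pics/c1.png

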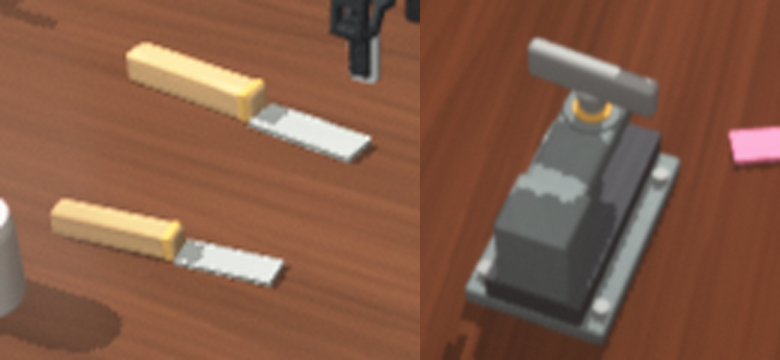

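The enlarged crop shows the small tool at scene (235,246). Its blade measures 31x93 mm and its handle 125x24 mm, which matches the gauge; the upper one has a 123 mm blade, so it is the larger look-alike. I'll check how close the tin and file are before reaching.

```bash
python3 - <<'E'
from h import *
print('tin top',ray('s0',171,237,.085),'side',ray('d0',293,155,.01),'file',ray('d0',238,195,.02),ray('d0',224,285,.01))
E
python3 -m creep '[{"dx":-1.2,"dy":0.15,"az":-0.9,"gripper":85},{"dx":-2.4,"dy":0.3,"az":-0.9,"gripper":85},{"dx":-3.6,"dy":0.5,"az":-0.9,"gripper":85},{"dx":-4.8,"dy":0.64,"dz":0.5,"az":-0.9,"gripper":85},{"dx":-4.8,"dy":0.64,"dz":1.6,"az":-0.9,"gripper":85}]'
```

```text
tin top [ 0.71679156 -0.30161851  0.085     ] side [ 0.72498778 -0.30293089  0.01      ] file [ 0.80107738 -0.12725416  0.02      ] [0.74639819 0.11487997 0.01      ]schema error: expected keys dx, dy, dz, ax, ay, az, gripper
```

```bash
python3 -m creep '[{"dx":-1.2,"dy":0.15,"dz":0,"ax":0,"ay":0,"az":-0.9,"gripper":85},{"dx":-2.4,"dy":0.3,"dz":0,"ax":0,"ay":0,"az":-0.9,"gripper":85},{"dx":-3.6,"dy":0.5,"dz":0,"ax":0,"ay":0,"az":-0.9,"gripper":85},{"dx":-4.8,"dy":0.64,"dz":0.5,"ax":0,"ay":0,"az":-0.9,"gripper":85},{"dx":-4.8,"dy":0.64,"dz":1.6,"ax":0,"ay":0,"az":-0.9,"gripper":85}]'
```

```text
time_s: 0.72
tcp_pos: [0.61, -0.2462, 0.1529]
orientation: [3.134, 0.006, 1.692]
contact_force: [0.8, 0.6, -0.6]
finger_gap: 0.0848
grasp_force: 0.0
```

```bash
python3 -m creep '[{"dx":0,"dy":0,"dz":1.0,"ax":0,"ay":0,"az":0,"gripper":85},{"dx":0,"dy":0,"dz":2.0,"ax":0,"ay":0,"az":0,"gripper":85},{"dx":0,"dy":0,"dz":2.6,"ax":0,"ay":0,"az":0,"gripper":85},{"dx":0,"dy":0,"dz":2.9,"ax":0,"ay":0,"az":0,"gripper":85},{"dx":0,"dy":0,"dz":2.9,"ax":0,"ay":0,"az":0,"gripper":85}]'
```

```text
time_s: 1.35
tcp_pos: [0.6064, -0.2397, 0.0053]
orientation: [-3.14, -0.001, 1.696]
contact_force: [0.3, -0.0, 0.6]
finger_gap: 0.0851
grasp_force: 0.0
```

```bash
python3 -m creep '[{"dx":0,"dy":0,"dz":0,"ax":0,"ay":0,"az":0,"gripper":10},{"dx":0,"dy":0,"dz":0,"ax":0,"ay":0,"az":0,"gripper":10},{"dx":0,"dy":0,"dz":0,"ax":0,"ay":0,"az":0,"gripper":10},{"dx":0,"dy":0,"dz":0,"ax":0,"ay":0,"az":0,"gripper":10},{"dx":0,"dy":0,"dz":0,"ax":0,"ay":0,"az":0,"gripper":10}]'
```

```text
time_s: 1.98
tcp_pos: [0.6077, -0.2404, 0.0076]
orientation: [3.14, 0.001, 1.697]
contact_force: [-0.9, 0.4, 6.2]
finger_gap: 0.0228
grasp_force: 60.4
```

```bash
python3 -m creep '[{"dx":0,"dy":0,"dz":0,"ax":0,"ay":0,"az":0,"gripper":10},{"dx":0,"dy":0,"dz":0,"ax":0,"ay":0,"az":0,"gripper":10},{"dx":0,"dy":0,"dz":0,"ax":0,"ay":0,"az":0,"gripper":10}]'
```

```text
time_s: 2.35
tcp_pos: [0.6077, -0.2404, 0.0076]
orientation: [3.14, 0.001, 1.696]
contact_force: [-0.7, 0.2, 6.0]
finger_gap: 0.0226
grasp_force: 60.4
```

```bash
python3 -m creep '[{"dx":0,"dy":0,"dz":-0.3,"ax":0,"ay":0,"az":0,"gripper":10},{"dx":0,"dy":0,"dz":-1.2,"ax":0,"ay":0,"az":0,"gripper":10},{"dx":0,"dy":0,"dz":-2.2,"ax":0,"ay":0,"az":0,"gripper":10},{"dx":0,"dy":0,"dz":-2.6,"ax":0,"ay":0,"az":0,"gripper":10},{"dx":0,"dy":0,"dz":-2.6,"ax":0,"ay":0,"az":0,"gripper":10}]'
python3 - <<'E'
from h import *
a,b,c=[ray('d0',u,v,.016) for u,v in((325,371.7),(270.4,351.7),(358.3,296.7))]  # (-55,120),(55,120),(-55,-55)
print(a,b,c,np.linalg.norm(a-b),np.linalg.norm(a-c))
e=(a-c)/np.linalg.norm(a-c);x=np.array([e[1],-e[0],0]);print('yaw',np.degrees(np.arctan2(-e[0],e[1])),'origin',c+55*.001*e+.055*x, a-.12*e+.055*x, b-.12*e-.055*x)
# tee handle top only, each view
for n,(u0,v0,u1,v1) in(('s0',(330,205,390,260)),('d0',(290,240,352,285))):
    P=pts(n)[v0:v1,u0:u1].reshape(-1,3);q=P[(P[:,2]>.155)&(P[:,2]<.17)];r=cv2.minAreaRect((q[:,:2]*1000).astype(np.float32))
    print(n,len(q),np.median(q[:,2]),np.round(r[0],1),np.round(r[1],1),round(r[2],1))
    P=pts(n).reshape(-1,3);m=(abs(P[:,2]-.04)<.003)&(abs(P[:,0]-.55)<.09)&(abs(P[:,1]-.15)<.13);print(m.sum())
grab('scene','s1');grab('side','d1')
for n in('s1','d1'):
    P=pts(n);im=load(n)['im'].astype(int);R_,G,B=im[...,0],im[...,1],im[...,2]
    near=(abs(P[...,0]-.6)<.1)&(abs(P[...,1]+.19)<.16)&(P[...,2]>.11)&(P[...,2]<.18)
    for nm,m in(('handle',near&(R_>150)&(G>110)&(B<G-40)),('blade',near&(abs(R_-B)<40)&(B>120)&(P[...,2]<.15))):
        q=P[m];
        if len(q)>20: r=cv2.minAreaRect((q[:,:2]*1000).astype(np.float32));print(n,nm,len(q),np.median(q[:,2]).round(4),np.round(r[0],1),np.round(r[1],1),round(r[2],1))
print(robot.get_state()['tcp_pos'],robot.get_state()['contact_force'])
E
```

```text
time_s: 2.98
tcp_pos: [0.6081, -0.2406, 0.1388]
orientation: [3.138, 0.003, 1.697]
contact_force: [-0.5, -0.4, -3.0]
finger_gap: 0.0226
grasp_force: 59.4
[0.50907254 0.25833071 0.016     ] [0.61203693 0.24272901 0.016     ] [0.48684919 0.0838222  0.016     ] 0.10413971219890968 0.175917867503419
yaw -7.257452482696021 origin [0.5483566  0.13143353 0.016     ] [0.54847255 0.13234405 0.016     ] [0.54231821 0.13063842 0.016     ]
s0 190 0.16053264693674724 [547.9 130.5] [ 14.6 100.9] 78.7
873
d0 464 0.16155755724527265 [547.9 129.9] [17.3 99.6] 76.3
891
s1 handle 261 0.1561 [ 614.8 -248.2] [ 36.8 118.4] 9.7
s1 blade 297 0.1364 [ 598.3 -166.8] [ 37.6 133. ] 8.1
d1 handle 326 0.1565 [ 609.4 -246.8] [ 23.4 116.9] 7.1
d1 blade 349 0.1362 [ 596.1 -145.3] [26.9 89.4] 8.8
[ 0.60611024 -0.23963953  0.1355688 ] [-0.37091119  0.50614348 -3.36685459]
```

```bash
python3 -m creep '[{"dx":0.8,"dy":-0.3,"dz":0,"ax":0,"ay":0,"az":0.5,"gripper":10},{"dx":1.8,"dy":-0.6,"dz":0,"ax":0,"ay":0,"az":1.0,"gripper":10},{"dx":2.8,"dy":-1.0,"dz":0,"ax":0,"ay":0,"az":1.5,"gripper":10},{"dx":3.62,"dy":-1.28,"dz":0.6,"ax":0,"ay":0,"az":1.9,"gripper":10},{"dx":3.62,"dy":-1.28,"dz":1.4,"ax":0,"ay":0,"az":1.9,"gripper":10}]'
python3 -m creep '[{"dx":0,"dy":0,"dz":0.1,"ax":0,"ay":0,"az":0,"gripper":10},{"dx":0,"dy":0,"dz":0.1,"ax":0,"ay":0,"az":0,"gripper":10}]'
python3 - <<'E'
from h import *
grab('scene','s2');grab('side','d2')
for n in('s2','d2'):
    P=pts(n);im=load(n)['im'].astype(int);R_,G,B=im[...,0],im[...,1],im[...,2]
    near=(abs(P[...,0]-.53)<.1)&(P[...,1]>-.2)&(P[...,1]<.1)&(P[...,2]>.05)&(P[...,2]<.1)
    for nm,m in(('handle',near&(R_>150)&(G>110)&(B<G-40)),('blade',near&(abs(R_-B)<40)&(B>120)&(P[...,2]<.075))):
        q=P[m];
        if len(q)>20: r=cv2.minAreaRect((q[:,:2]*1000).astype(np.float32));print(n,nm,len(q),np.median(q[:,2]).round(4),np.round(r[0],1),np.round(r[1],1),round(r[2],1))
print(robot.get_state()['tcp_pos'],robot.get_state()['orientation'],robot.get_state()['contact_force'])
c=cv2.imread('pics/s2.png')[180:320,270:440];d=cv2.imread('pics/d2.png')[200:360,250:400]
cv2.imwrite('pics/c2.png',np.hstack([cv2.resize(c,(440,400),interpolation=2),cv2.resize(d,(360,400),interpolation=2)]))
E
```

```text
time_s: 3.7
tcp_pos: [0.5173, -0.0654, 0.0649]
orientation: [-3.138, -0.001, 1.434]
contact_force: [0.6, -0.4, -3.3]
finger_gap: 0.0227
grasp_force: 59.4
time_s: 3.95
tcp_pos: [0.5207, -0.0687, 0.0607]
orientation: [-3.14, -0.0, 1.431]
contact_force: [0.3, 0.6, -2.6]
finger_gap: 0.0226
grasp_force: 59.6
s2 handle 264 0.0772 [519.8 -78.3] [119.   30.6] 83.9
s2 blade 299 0.0583 [529.7   5.6] [134.3  37.5] 83.1
d2 handle 290 0.0809 [523.3 -65. ] [93.1 22.5] 83.3
d2 blade 312 0.061 [534.4  11.1] [60.  29.8] 82.9
[ 0.522156   -0.06922752  0.06205356] [3.13976060e+00 1.36866963e-04 1.43034491e+00] [ 0.56865217 -0.22122441 -2.54104777]
```

View pics/c2.png

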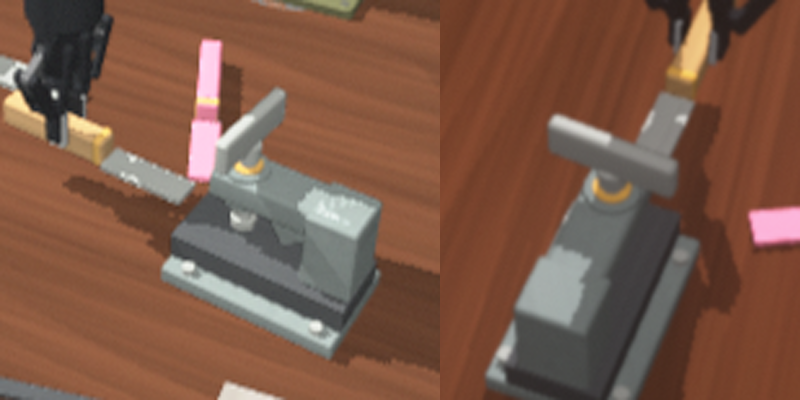

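The crop shows the gauge held level and in line with the throat, with the tip disc at scene (363,260) hanging clear of the bed. I'll advance, touch the blade's front on the bed, then slide it in.

```bash
python3 -m creep '[{"dx":0.4,"dy":-0.05,"dz":0,"ax":0,"ay":0,"az":0,"gripper":10},{"dx":0.76,"dy":-0.05,"dz":0.05,"ax":0,"ay":0,"az":0,"gripper":10},{"dx":0.76,"dy":-0.05,"dz":0.15,"ax":0,"ay":0,"az":0,"gripper":10},{"dx":0.76,"dy":-0.05,"dz":0.22,"ax":0,"ay":0,"az":0,"gripper":10},{"dx":0.76,"dy":-0.05,"dz":0.22,"ax":0,"ay":0,"az":0,"gripper":10}]'
python3 -m creep '[{"dx":0,"dy":0,"dz":0.04,"ax":0,"ay":0,"az":0,"gripper":10},{"dx":0,"dy":0,"dz":0.04,"ax":0,"ay":0,"az":0,"gripper":10}]'
```

```text
time_s: 4.68
tcp_pos: [0.5233, -0.0308, 0.05]
orientation: [-3.141, 0.0, 1.431]
contact_force: [0.2, -0.6, -1.5]
finger_gap: 0.0228
grasp_force: 59.7
time_s: 4.92
tcp_pos: [0.5235, -0.0307, 0.0482]
orientation: [-3.141, 0.0, 1.431]
contact_force: [-0.5, -0.1, -1.9]
finger_gap: 0.0226
grasp_force: 59.7
```

```bash
python3 -m creep '[{"dx":0.3,"dy":0.03,"dz":0.02,"ax":0,"ay":0,"az":0,"gripper":10},{"dx":0.6,"dy":0.03,"dz":0.02,"ax":0,"ay":0,"az":0,"gripper":10},{"dx":0.8,"dy":0.03,"dz":0.02,"ax":0,"ay":0,"az":0,"gripper":10}]'
python3 -m creep '[{"dx":0.2,"dy":0,"dz":0.0,"ax":0,"ay":0,"az":0,"gripper":10},{"dx":0.4,"dy":0,"dz":0.0,"ax":0,"ay":0,"az":0,"gripper":10},{"dx":0.59,"dy":0,"dz":0.0,"ax":0,"ay":0,"az":0,"gripper":10},{"dx":0.59,"dy":0,"dz":0.02,"ax":0,"ay":0,"az":0,"gripper":10},{"dx":0.59,"dy":0,"dz":0.02,"ax":0,"ay":0,"az":0,"gripper":10}]'
python3 - <<'E'
from h import *
grab('scene','s3');grab('side','d3')
s=robot.get_state();print(s['tcp_pos'],s['orientation'],s['contact_force'])
for n in('s3','d3'):
    P=pts(n);im=load(n)['im'].astype(int);R_,G,B=im[...,0],im[...,1],im[...,2]
    m=(abs(P[...,0]-.53)<.1)&(P[...,1]>-.1)&(P[...,1]<.12)&(P[...,2]>.05)&(P[...,2]<.08)&(R_>150)&(G>110)&(B<G-40)
    q=P[m];r=cv2.minAreaRect((q[:,:2]*1000).astype(np.float32));print(n,len(q),np.median(q[:,2]).round(4),np.round(r[0],1),np.round(r[1],1),round(r[2],1), ((q[:,:2]-[.548,.130])@[.139,.990]).max())
c=cv2.imread('pics/s3.png')[180:320,270:440];d=cv2.imread('pics/d3.png')[200:360,250:400]
cv2.imwrite('pics/c3.png',np.hstack([cv2.resize(c,(440,400),interpolation=2),cv2.resize(d,(360,400),interpolation=2)]))
E
```

```text
time_s: 5.3
tcp_pos: [0.5311, 0.0103, 0.0475]
orientation: [3.141, -0.0, 1.432]
contact_force: [-0.1, -1.7, 0.1]
finger_gap: 0.0229
grasp_force: 59.9
time_s: 5.92
tcp_pos: [0.5353, 0.0395, 0.0471]
orientation: [3.141, -0.002, 1.43]
contact_force: [-0.6, 3.6, 6.3]
finger_gap: 0.0227
grasp_force: 61.0
[0.53524852 0.03953951 0.04711813] [ 3.14068636e+00 -2.57652180e-03  1.43016981e+00] [-1.35700537  4.77987117  5.48231643]
s3 276 0.064 [535.   30.6] [118.5  29.7] 84.0 -0.04087664953155416
d3 107 0.0665 [538.9  25.6] [16.4 48.7] 4.7 -0.08208939305755562
```

View pics/c3.png

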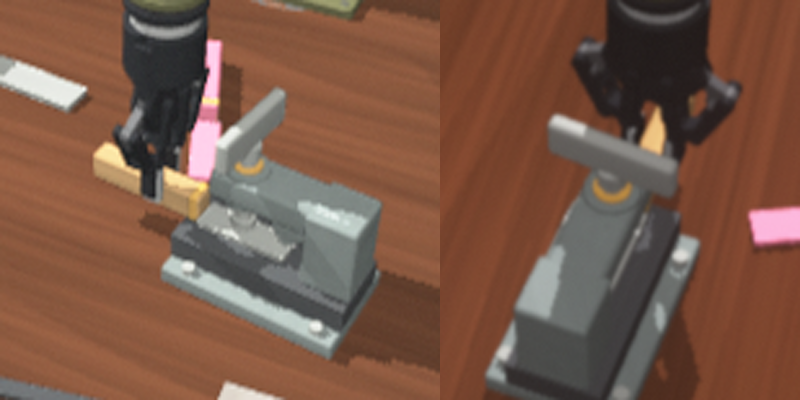

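The blade now lies on the bed under the tip disc (crop 242,218), about 3-4 mm too deep. I'll ease the pressure, draw it back 2 mm, and release.

```bash
python3 -m creep '[{"dx":0,"dy":0,"dz":-0.04,"ax":0,"ay":0,"az":0,"gripper":10},{"dx":-0.06,"dy":0,"dz":-0.04,"ax":0,"ay":0,"az":0,"gripper":10},{"dx":-0.06,"dy":0,"dz":-0.04,"ax":0,"ay":0,"az":0,"gripper":10},{"dx":-0.06,"dy":0,"dz":-0.03,"ax":0,"ay":0,"az":0,"gripper":10}]'
```

```text
time_s: 6.52
tcp_pos: [0.534, 0.0348, 0.0475]
orientation: [-3.141, 0.0, 1.431]
contact_force: [-1.8, -0.9, 0.6]
finger_gap: 0.0225
grasp_force: 60.1
```

```bash
python3 -m creep '[{"dx":0.04,"dy":0,"dz":0,"ax":0,"ay":0,"az":0,"gripper":10},{"dx":0.04,"dy":0,"dz":0,"ax":0,"ay":0,"az":0,"gripper":10},{"dx":0.04,"dy":0,"dz":0,"ax":0,"ay":0,"az":0,"gripper":40},{"dx":0.04,"dy":0,"dz":0,"ax":0,"ay":0,"az":0,"gripper":60},{"dx":0.04,"dy":0,"dz":0,"ax":0,"ay":0,"az":0,"gripper":60}]'
python3 -m creep '[{"dx":0,"dy":0,"dz":0,"ax":0,"ay":0,"az":0,"gripper":60},{"dx":0,"dy":0,"dz":-0.3,"ax":0,"ay":0,"az":0,"gripper":60},{"dx":0,"dy":0,"dz":-1.2,"ax":0,"ay":0,"az":0,"gripper":60},{"dx":-0.2,"dy":0,"dz":-2.4,"ax":0,"ay":0,"az":0,"gripper":60},{"dx":-0.3,"dy":0,"dz":-3.4,"ax":0,"ay":0,"az":0,"gripper":60}]'
```

```text
time_s: 7.15
tcp_pos: [0.5349, 0.0371, 0.048]
orientation: [3.141, -0.0, 1.431]
contact_force: [0.4, 0.1, -0.5]
finger_gap: 0.06
grasp_force: 0.0
time_s: 7.78
tcp_pos: [0.5328, 0.022, 0.2211]
orientation: [3.139, -0.0, 1.431]
contact_force: [1.5, 0.3, -0.5]
finger_gap: 0.0599
grasp_force: 0.0
```

```bash
python3 - <<'E'
from h import *
grab('scene','s4');grab('side','d4')
s=robot.get_state();print(np.round(s['joint_positions'],3),s['orientation'],s['tcp_pos'],s['moment'])
o=np.array([.548,.130]);ey=np.array([.139,.990]);ex=np.array([.990,-.139])
for n in('s4','d4'):
    P=pts(n);im=load(n)['im'].astype(int);R_,G,B=im[...,0],im[...,1],im[...,2]
    m=(abs(P[...,0]-.53)<.1)&(P[...,1]>-.1)&(P[...,1]<.12)&(P[...,2]>.055)&(P[...,2]<.08)&(R_>150)&(G>110)&(B<G-40)
    q=P[m];r=cv2.minAreaRect((q[:,:2]*1000).astype(np.float32));print(n,len(q),np.median(q[:,2]).round(4),np.round(r[0],1),np.round(r[1],1),round(r[2],1))
    l=(q[:,:2]-o)@np.c_[ex,ey]*1000;print(np.percentile(l,[1,5,50,95,99],axis=0).round(1).tolist(), np.percentile(q[:,2],[5,95]))
    q=P.reshape(-1,3);q=q[(abs(q[:,2]-.155)<.012)&(abs(q[:,0]-.548)<.06)&(abs(q[:,1]-.13)<.035)];t=q[q[:,2]>.157]
    r=cv2.minAreaRect((t[:,:2]*1000).astype(np.float32));print('tee',len(t),np.percentile(t[:,2],90).round(4),np.round(r[0],1),np.round(r[1],1),round(r[2],1))
c=cv2.imread('pics/s4.png')[190:300,290:430];
cv2.imwrite('pics/c4.png',cv2.resize(c,(764,600),interpolation=2))
E
```

```text
[-0.038  0.252  1.603 -0.     1.272  0.102] [ 3.12757779e+00 -1.23209676e-03  1.43073116e+00] [0.53676979 0.02170657 0.2253382 ] [0.02952892 0.0197815  0.00013142]
s4 388 0.0649 [534.6  29.2] [117.7  28.2] 82.8
[[-10.9, -159.1], [-8.5, -154.4], [5.9, -100.2], [12.9, -48.3], [14.3, -44.3]] [0.05646328 0.06784606]
tee 168 0.1624 [547.5 130.7] [ 15.5 101.4] 77.8
d4 356 0.0671 [532.7   8.1] [79.2 24.8] 81.9
[[-10.3, -161.9], [-9.3, -157.6], [0.6, -122.9], [11.4, -89.4], [13.1, -86.3]] [0.06374856 0.06995765]
tee 425 0.164 [548.4 129.7] [ 18.  100.3] 79.8
```

View pics/c4.png

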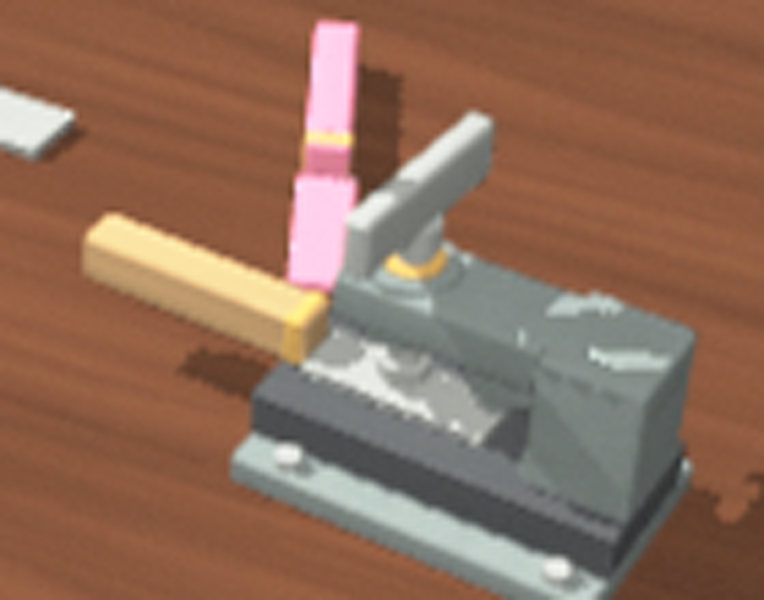

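The gauge lies flat on the bed, with the tip disc at crop (408,362) over the blade's middle and the hand clear. Next I'll go above the tee with the tool turned along the bar.

```bash
python3 -m creep '[{"dx":0.3,"dy":0,"dz":0,"ax":0,"ay":0,"az":-1.2,"gripper":60},{"dx":0.8,"dy":0,"dz":0,"ax":0,"ay":0,"az":-2.4,"gripper":60},{"dx":1.3,"dy":0,"dz":0,"ax":0,"ay":0,"az":-3.6,"gripper":60},{"dx":1.8,"dy":0,"dz":0,"ax":0,"ay":0,"az":-4.8,"gripper":60},{"dx":2.18,"dy":0,"dz":0,"ax":0,"ay":0,"az":-6.0,"gripper":60}]'
python3 -m creep '[{"dx":0,"dy":0,"dz":0,"ax":0,"ay":0,"az":-1.2,"gripper":60},{"dx":0,"dy":0,"dz":0,"ax":0,"ay":0,"az":-2.4,"gripper":60},{"dx":0,"dy":0,"dz":0,"ax":0,"ay":0,"az":-3.6,"gripper":60},{"dx":0,"dy":0,"dz":0,"ax":0,"ay":0,"az":-4.8,"gripper":60},{"dx":0,"dy":0,"dz":0,"ax":0,"ay":0,"az":-4.8,"gripper":60}]'
python3 -m creep '[{"dx":0,"dy":0,"dz":0,"ax":0,"ay":0,"az":0,"gripper":60},{"dx":0,"dy":0,"dz":0,"ax":0,"ay":0,"az":0,"gripper":60}]'
python3 - <<'E'
from h import *
p=robot.camera_params('wrist');print(p);s=robot.get_state();print(s['tcp_pos'],s['orientation'],s['moment'],s['joint_positions'])
E
```

```text
time_s: 8.5
tcp_pos: [0.5473, 0.1312, 0.2178]
orientation: [-3.141, -0.0, 2.275]
contact_force: [0.1, 0.4, 0.5]
finger_gap: 0.0598
grasp_force: 0.0
time_s: 9.12
tcp_pos: [0.5472, 0.1302, 0.2177]
orientation: [-3.141, -0.001, 2.937]
contact_force: [-0.6, -0.8, -0.7]
finger_gap: 0.0604
grasp_force: 0.0
time_s: 9.38
tcp_pos: [0.5476, 0.1302, 0.2178]
orientation: [-3.142, -0.0, 2.938]
contact_force: [0.3, 0.4, -0.5]
finger_gap: 0.0603
grasp_force: 0.0
{'camera_matrix': array([[371.64829954,   0.        , 313.12157174],
       [  0.        , 371.64829954, 238.08433622],
       [  0.        ,   0.        ,   1.        ]]), 'R': array([[ 2.04202349e-01,  9.78928461e-01, -6.84420942e-04],
       [ 9.27027927e-01, -1.93151288e-01,  3.21421535e-01],
       [ 3.14516492e-01, -6.62695099e-02, -9.46935969e-01]]), 't': array([-0.23889235, -0.51923712,  0.20420424])}
[0.54762932 0.13020292 0.21780477] [-3.14158464e+00 -1.19744526e-04  2.93757214e+00] [ 0.02882351  0.00542325 -0.04111131] [ 1.58360332e-01  3.00743236e-01  1.55167756e+00  3.63875509e-05
  1.28928666e+00 -1.20842559e+00]
```

```bash
python3 -m creep '[{"dx":0,"dy":0,"dz":0.6,"ax":0,"ay":0,"az":0,"gripper":60},{"dx":0,"dy":0,"dz":1.2,"ax":0,"ay":0,"az":0,"gripper":60},{"dx":0,"dy":0,"dz":1.58,"ax":0,"ay":0,"az":0,"gripper":60},{"dx":0,"dy":0,"dz":1.58,"ax":0,"ay":0,"az":0,"gripper":35},{"dx":0,"dy":0,"dz":1.58,"ax":0,"ay":0,"az":0,"gripper":30}]'
python3 -m creep '[{"dx":0,"dy":0,"dz":0,"ax":0,"ay":0,"az":0,"gripper":5},{"dx":0,"dy":0,"dz":0,"ax":0,"ay":0,"az":0,"gripper":5},{"dx":0,"dy":0,"dz":0,"ax":0,"ay":0,"az":0,"gripper":5},{"dx":0,"dy":0,"dz":0,"ax":0,"ay":0,"az":0,"gripper":5}]'
python3 -c "
from h import *
s=robot.get_state();print(s['tcp_pos'],s['orientation'],s['moment'])"
```

```text
time_s: 10.0
tcp_pos: [0.5484, 0.1303, 0.1395]
orientation: [3.141, 0.001, 2.939]
contact_force: [-0.6, 0.3, 0.9]
finger_gap: 0.0298
grasp_force: 0.0
time_s: 10.5
tcp_pos: [0.5484, 0.1288, 0.1402]
orientation: [-3.14, 0.002, 2.939]
contact_force: [-0.4, -4.9, 3.7]
finger_gap: 0.0127
grasp_force: 60.2
[0.54839158 0.12883522 0.1402379 ] [-3.13990298e+00  2.44282844e-03  2.93906044e+00] [-0.752628    0.15276394 -0.10173665]
```

```bash
python3 -m creep '[{"dx":0,"dy":-0.03,"dz":0.006,"ax":0,"ay":0,"az":0.5,"gripper":5},{"dx":0,"dy":-0.03,"dz":0.017,"ax":0,"ay":0,"az":1.5,"gripper":5},{"dx":0,"dy":-0.03,"dz":0.022,"ax":0,"ay":0,"az":2,"gripper":5},{"dx":0,"dy":-0.03,"dz":0.022,"ax":0,"ay":0,"az":2,"gripper":5}]'
python3 -c "
from h import *
s=robot.get_state();print(s['tcp_pos'],s['orientation'],s['moment'],s['contact_force'])"
```

```text
time_s: 11.0
tcp_pos: [0.5482, 0.1284, 0.1391]
orientation: [3.141, 0.002, 2.66]
contact_force: [-0.9, -3.4, 5.4]
finger_gap: 0.0127
grasp_force: 60.4
[0.54822175 0.12838905 0.13908996] [3.14091196e+00 2.30540639e-03 2.66046845e+00] [-0.47334297  0.12943696 -0.17563165] [-0.89920397 -3.39813033  5.41644741]
```

```bash
python3 -m creep '[{"dx":0,"dy":0,"dz":0.011,"ax":0,"ay":0,"az":1,"gripper":5},{"dx":0,"dy":0,"dz":0.022,"ax":0,"ay":0,"az":2,"gripper":5},{"dx":0,"dy":0,"dz":0.033,"ax":0,"ay":0,"az":3,"gripper":5}]'
python3 -c "
from h import *
s=robot.get_state();print(s['tcp_pos'],s['orientation'],s['moment'],s['contact_force'])"
```

```text
time_s: 11.38
tcp_pos: [0.5478, 0.1279, 0.1374]
orientation: [3.141, 0.002, 2.238]
contact_force: [-2.1, -5.2, 7.4]
finger_gap: 0.0127
grasp_force: 60.6
[0.54784834 0.12788626 0.13739637] [3.14127691e+00 2.10479341e-03 2.23842866e+00] [-0.73314397  0.27579326  0.05680331] [-2.14617055 -5.15011025  7.39096977]
```

```bash
cat > m.py <<'E'
from h import *
r=[]
for i in range(4):
    s=robot.get_state();r.append([s['moment'][2],s['joint_torque'][5],*s['contact_force'],s['orientation'][2],*s['tcp_pos']])
    if i<3: robot.get_image('scene')
print(np.round(r,3)[:,:2].tolist(),np.mean(r,0).round(4))
E
python3 m.py
python3 -m creep '[{"dx":-0.014,"dy":-0.03,"dz":-0.02,"ax":0,"ay":0,"az":0.5,"gripper":5},{"dx":-0.014,"dy":-0.03,"dz":-0.012,"ax":0,"ay":0,"az":1.2,"gripper":5},{"dx":-0.014,"dy":-0.03,"dz":-0.008,"ax":0,"ay":0,"az":2,"gripper":5}]'; python3 m.py
```

```text
[[0.057, -1.072], [-0.168, 0.08], [-0.17, 0.476], [-0.158, 0.018]] [-0.1099 -0.1245 -1.5798 -4.5859  7.0987  2.2385  0.5478  0.1279  0.1374]
time_s: 11.9
tcp_pos: [0.5474, 0.1276, 0.1364]
orientation: [3.14, 0.0, 1.96]
contact_force: [1.5, -0.1, -3.3]
finger_gap: 0.0124
grasp_force: 59.3
[[0.141, -0.845], [-0.115, 0.02], [-0.099, 0.465], [-0.156, 0.079]] [-0.057  -0.0701  1.703   0.0414 -3.0886  1.9608  0.5474  0.1276  0.1364]
```

```bash
python3 - <<'E'
from h import *
grab('scene','s5');grab('side','d5')
a=cv2.imread('pics/s4.png')[232:275,335:395];b=cv2.imread('pics/s5.png')[232:275,335:395]
cv2.imwrite('pics/c5.png',np.hstack([cv2.resize(x,(400,290),interpolation=2) for x in(a,b)]))
E
```

```text
(no output)
```

View pics/c5.png

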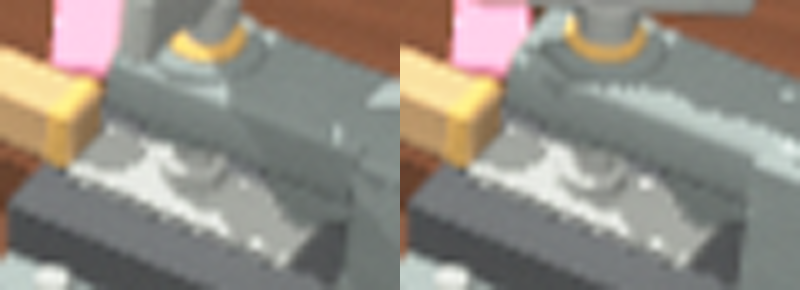

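The disc at scene about (365,260) has dropped 1-1.5 px since the start, as expected, and a shadow gap is still plausible. I'll go on slowly, reading the moment while moving.

```bash
cat > q.py <<'E'
from h import *
s=robot.get_state();print('Mz %.3f yaw %.3f turned %.3f z %.4f'%(s['moment'][2],s['orientation'][2],2.939-s['orientation'][2],s['tcp_pos'][2]),np.round(s['joint_torque'],2),np.round(s['moment'],3))
E
python3 -m creep '[{"dx":0,"dy":0,"dz":0.003,"ax":0,"ay":0,"az":0.3,"gripper":5},{"dx":0,"dy":0,"dz":0.006,"ax":0,"ay":0,"az":0.6,"gripper":5}]' >/dev/null; python3 q.py
python3 -m creep '[{"dx":0,"dy":0,"dz":0.003,"ax":0,"ay":0,"az":0.3,"gripper":5}]' >/dev/null; python3 q.py
python3 -m creep '[{"dx":0,"dy":0,"dz":0.003,"ax":0,"ay":0,"az":0.3,"gripper":5}]' >/dev/null; python3 q.py
python3 -m creep '[{"dx":0,"dy":0,"dz":0.003,"ax":0,"ay":0,"az":0.3,"gripper":5}]' >/dev/null; python3 q.py
python3 -m creep '[{"dx":0,"dy":0,"dz":0.003,"ax":0,"ay":0,"az":0.3,"gripper":5}]' ; python3 q.py
```

```text
Mz 0.153 yaw 1.879 turned 1.060 z 0.1361 [ 2.000e-02 -4.858e+01 -2.112e+01  1.500e-01  9.400e-01 -2.400e-01] [ 0.018 -0.449  0.153]
Mz 0.106 yaw 1.837 turned 1.102 z 0.1359 [ 4.000e-02 -4.857e+01 -2.117e+01  1.600e-01  9.100e-01 -2.400e-01] [-0.076 -0.383  0.106]
Mz 0.048 yaw 1.795 turned 1.144 z 0.1358 [ 4.000e-02 -4.857e+01 -2.122e+01  1.600e-01  8.800e-01 -2.400e-01] [-0.02  -0.435  0.048]
Mz 0.108 yaw 1.753 turned 1.186 z 0.1356 [ 4.000e-02 -4.857e+01 -2.127e+01  1.700e-01  8.500e-01 -2.400e-01] [-0.044 -0.406  0.108]
time_s: 12.9
tcp_pos: [0.547, 0.1275, 0.1354]
orientation: [3.141, -0.0, 1.711]
contact_force: [1.9, 0.3, -3.3]
finger_gap: 0.0125
grasp_force: 59.2
Mz 0.124 yaw 1.711 turned 1.228 z 0.1354 [ 3.000e-02 -4.856e+01 -2.131e+01  1.700e-01  8.100e-01 -2.400e-01] [-0.074 -0.359  0.124]
```

Joint 6's torque is steady and quiet at -0.24 N m while turning, with Mz about 0.11, so the screw is still free. A 15 N nip should read about -0.39.

```bash
cat > q.py <<'E'
from h import *
s=robot.get_state();print('Mz %.3f turned %.3f z %.4f j6 %.3f'%(s['moment'][2],2.939-s['orientation'][2],s['tcp_pos'][2],s['joint_torque'][5]))
E
python3 -m creep '[{"dx":0,"dy":0,"dz":0.004,"ax":0,"ay":0,"az":0.4,"gripper":5},{"dx":0,"dy":0,"dz":0.008,"ax":0,"ay":0,"az":0.8,"gripper":5}]' >/dev/null; python3 q.py
python3 -m creep '[{"dx":0,"dy":0,"dz":0.004,"ax":0,"ay":0,"az":0.4,"gripper":5},{"dx":0,"dy":0,"dz":0.008,"ax":0,"ay":0,"az":0.8,"gripper":5}]' >/dev/null; python3 q.py
python3 -m creep '[{"dx":0,"dy":0,"dz":0.004,"ax":0,"ay":0,"az":0.4,"gripper":5},{"dx":0,"dy":0,"dz":0.008,"ax":0,"ay":0,"az":0.8,"gripper":5}]' ; python3 q.py
```

```text
Mz 0.100 turned 1.340 z 0.1350 j6 -0.350
Mz 0.127 turned 1.452 z 0.1345 j6 -0.335
time_s: 13.65
tcp_pos: [0.5465, 0.1275, 0.1341]
orientation: [-3.141, -0.0, 1.376]
contact_force: [2.1, 0.1, -4.9]
finger_gap: 0.0125
grasp_force: 59.3
Mz 0.186 turned 1.563 z 0.1341 j6 -0.308
```

```bash

python3 -m creep '[{"dx":0,"dy":0,"dz":0.003,"ax":0,"ay":0,"az":0.3,"gripper":5},{"dx":0,"dy":0,"dz":0.006,"ax":0,"ay":0,"az":0.6,"gripper":5}]' >/dev/null; python3 q.py
python3 -m creep '[{"dx":0,"dy":0,"dz":0.003,"ax":0,"ay":0,"az":0.3,"gripper":5}]' >/dev/null; python3 q.py
python3 -m creep '[{"dx":0,"dy":0,"dz":0.003,"ax":0,"ay":0,"az":0.3,"gripper":5}]' ; python3 q.py
```

```text
Mz 0.189 turned 1.646 z 0.1338 j6 -0.173
Mz 0.160 turned 1.688 z 0.1337 j6 -0.163
time_s: 14.15
tcp_pos: [0.5462, 0.1275, 0.1335]
orientation: [-3.141, 0.0, 1.209]
contact_force: [1.3, 0.3, -4.6]
finger_gap: 0.0129
grasp_force: 59.3
Mz 0.134 turned 1.730 z 0.1335 j6 -0.153
```

```bash

python3 -m creep '[{"dx":0,"dy":0,"dz":0.003,"ax":0,"ay":0,"az":0.3,"gripper":5}]' >/dev/null; python3 q.py
python3 -m creep '[{"dx":0,"dy":0,"dz":0.003,"ax":0,"ay":0,"az":0.3,"gripper":5}]' >/dev/null; python3 q.py
python3 -m creep '[{"dx":0,"dy":0,"dz":0.003,"ax":0,"ay":0,"az":0.3,"gripper":5}]' >/dev/null; python3 q.py
python3 -m creep '[{"dx":0,"dy":0,"dz":0.003,"ax":0,"ay":0,"az":0.3,"gripper":5}]' ; python3 q.py
```

```text
Mz 0.216 turned 1.772 z 0.1334 j6 -0.143
Mz 0.250 turned 1.814 z 0.1332 j6 -0.133
Mz 0.220 turned 1.856 z 0.1330 j6 -0.123
time_s: 14.65
tcp_pos: [0.546, 0.1276, 0.1329]
orientation: [-3.14, 0.0, 1.041]
contact_force: [0.4, 0.8, -4.5]
finger_gap: 0.0129
grasp_force: 59.3
Mz 0.258 turned 1.898 z 0.1329 j6 -0.113
```

The moment has risen since the touch at about 1.4 rad. The average excess puts the nip near 15 N now (touch at 5.6 mm, within the 1.5 to 9 mm given), so I'll open and lift straight off.

```bash
python3 -m creep '[{"dx":0,"dy":0,"dz":0,"ax":0,"ay":0,"az":0,"gripper":5},{"dx":0,"dy":0,"dz":0,"ax":0,"ay":0,"az":0,"gripper":5}]'; python3 q.py
python3 -m creep '[{"dx":0,"dy":0,"dz":0,"ax":0,"ay":0,"az":0,"gripper":45},{"dx":0,"dy":0,"dz":0,"ax":0,"ay":0,"az":0,"gripper":45},{"dx":0,"dy":0,"dz":0,"ax":0,"ay":0,"az":0,"gripper":45},{"dx":0,"dy":0,"dz":0,"ax":0,"ay":0,"az":0,"gripper":45}]'
python3 -m creep '[{"dx":0,"dy":0,"dz":-0.4,"ax":0,"ay":0,"az":0,"gripper":45},{"dx":0,"dy":0,"dz":-1.2,"ax":0,"ay":0,"az":0,"gripper":45},{"dx":0,"dy":0,"dz":-2.2,"ax":0,"ay":0,"az":0,"gripper":45},{"dx":0,"dy":0,"dz":-3,"ax":0,"ay":0,"az":0,"gripper":45},{"dx":0,"dy":0,"dz":-3,"ax":0,"ay":0,"az":0,"gripper":45}]'
python3 - <<'E'
from h import *
grab('scene','s6');grab('side','d6')
for n in('s6','d6'):
    q=pts(n).reshape(-1,3);t=q[(q[:,2]>.149)&(q[:,2]<.17)&(np.hypot(q[:,0]-.548,q[:,1]-.13)<.065)]
    r=cv2.minAreaRect((t[:,:2]*1000).astype(np.float32));print('tee',len(t),np.median(t[:,2]).round(4),np.round(r[0],1),np.round(r[1],1),round(r[2],1))
a=cv2.imread('pics/s6.png')[190:300,290:430];b=cv2.imread('pics/d6.png')[140:390,180:500]
cv2.imwrite('pics/c6.png',np.hstack([cv2.resize(a,(400,314),interpolation=2),cv2.resize(b,(400,314),interpolation=2)]))
E
```

```text
time_s: 14.9
tcp_pos: [0.546, 0.1276, 0.1329]
orientation: [-3.14, 0.0, 1.042]
contact_force: [-0.2, 1.7, -3.6]
finger_gap: 0.0132
grasp_force: 59.3
Mz 0.054 turned 1.897 z 0.1329 j6 0.084
time_s: 15.4
tcp_pos: [0.5469, 0.1272, 0.1334]
orientation: [3.141, -0.0, 1.04]
contact_force: [-0.0, 0.1, 0.4]
finger_gap: 0.0447
grasp_force: 0.0
time_s: 16.02
tcp_pos: [0.5491, 0.1276, 0.2874]
orientation: [3.135, -0.005, 1.04]
contact_force: [-0.5, 0.4, -0.4]
finger_gap: 0.0447
grasp_force: 0.0
tee 182 0.1531 [547.8 130.1] [100.3  16.1] 59.3
tee 406 0.1545 [547.8 129.8] [101.1  16.5] 58.8
```

View pics/c6.png

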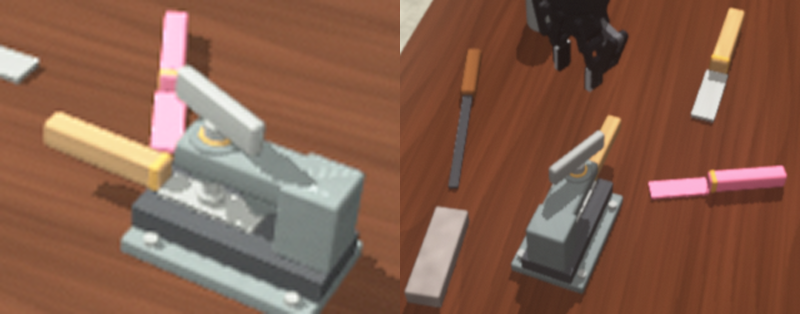

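The last picture shows the tee left turned as gripped (bar at 59°, tool at 59.6°), the gauge flat under the tip, the hand clear, and the things in view undisturbed. Handing in.

```bash
python3 -c "
from workcell import robot
print(robot.hand_in())"
```

```text
the job is handed in; nothing more can be done
None
```

The job is handed in at about 16 s: the setting blade lies flat on the bed with its middle under the tip (within a few mm), nipped at an estimated 15 N (judged from the turning moment, not measured directly), with the hand off and clear.

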